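Prise open a junction box and probe its ringed terminal

TASK

Take the flat-blade tester from its stand, prise up the junction box's cover by its front lip with the tester's blade, and swing it right up until it stands upright or beyond, without the gripper touching the cover or box. Then set the tester's tip on the brass button of the ringed terminal (not on the plain ones) and, with the tester upright and touching nothing else of the box, press the button gently about half-way down. Finish while still holding the tester there, leaving the other things on the table alone.

Things in the scene. Friction and masses are not known exactly. Their poses are not given: they have to be found in the camera images.
- tester: Flat-blade voltage tester like a screwdriver, 153 mm long, 70 g. Origin at the blade's tip; z along its axis up to the handle. Black 24 x 24 mm square handle from 75 to 153 mm, flats facing x and y; below it a 7 mm round steel shank, ending in a blade 14 mm long, 7 mm wide (y), 2.5 mm thick (x). Stands tip down in the stand, handle's shoulder on its top, turned up to 0.25 rad from the stand's yaw.
- tester_grip (a point): Point on the tester's axis, 113 mm above the tip, near the middle of the handle: a good place to grip.
- stand: Fixed wooden block, 62 x 62 x 80 mm high, with one upright 13 mm hole, 78 mm deep, in the middle of its top, that holds the tester (tip 5 mm above the table; lift it at least 80 mm to clear). Origin at the centre of its underside, z up.
- box: Grey plastic junction box fixed to the table, 130 (x) x 150 (y) x 70 mm high, walls 4 mm. Origin at the centre of its underside, z up; its front faces its own -x, towards the robot (yaw within 0.25 rad). The middle 50 mm of the front wall is cut down by 30 mm, a prising notch under the cover's lip. Inside: only three terminals in a row on a rail.
- cover (a joint): Hinge of the box's cover, rad: 0 shut, grows as the front edge swings up and back, stop at 1.9. Stiff: the cover stays where it is left; about 2 N at the lip raises it. Cover: 5 mm plate, grey frame with clear window, 142 mm from hinge to front edge, 150 mm wide; shut, its underside is 70 mm above the table and its front edge stands 12 mm beyond the front wall as a lip.
- cover_lip (a point): Middle of the lower front edge of the cover (underside of the lip); moves with the cover.
- cover_hinge (a point): Middle of the hinge line at the rear upper edge of the box, 70 mm above the table; the hinge runs along the box's y axis, and a positive turn about +y opens.
- ringed_top (a point): Centre of the top of the ringed terminal's spring contact, a brass button 14 mm across inside a raised steel ring of 26 mm outer diameter. At rest 37 mm above the table, 4.5 mm above the ring; moves with the button. The three terminals stand 38 mm apart in a row across the box (along its y), 5 mm in front of its middle; the ringed one may be at any of the three places.
- contact_ringed (a joint): How far the ringed terminal's button is pressed down, m: 0 at rest, stop at 0.006. Spring: about 1 N to start it, 2.5 N half-way, 4 N fully down.
- contact_plain_a (a joint): How far the button of one of the two terminals without a ring is pressed down, m: same button and spring, 0 to 0.006.
- contact_plain_b (a joint): The same for the other terminal without a ring.
- battery: Bystander: black battery pack of a cordless tool, 75 x 115 x 62 mm high, loose; origin at the centre of its underside.
- tape_measure: Bystander: yellow tape measure, 82 x 38 x 62 mm high, loose; origin at the centre of its underside.
- tape_roll: Bystander: grey roll, 90 mm in diameter, 40 mm high, lying flat, loose; origin at the centre of its underside.
- carton: Bystander: small cardboard box, 90 x 120 x 70 mm high, loose; origin at the centre of its underside.
- terminal_ringed: The ringed terminal, button included: black block 46 x 32 x 24 mm high, origin at the centre of its underside, 5 mm above the table, z up; its button's top is 32 mm above the origin at rest.
There are look-alikes about, which are no part of the job. Of the things that look like the stand, take the one that is nearest to the robot's base at the start.

How it is judged (in metres and radians):
On the way, in this order (a step that is already met when the one before it is completed fails the run):
1. the tester is held clear of its stand (z of tester in the frame of stand above 0.075 m and contact force between the fingers and tester above 2 N), for 0.1 s.
2. the cover is being raised on the tester's blade (value of joint cover above 0.2 rad and contact force between tester and box above 0.2 N).
3. the cover stands open (value of joint cover above 1.4 rad), for 0.2 s.
At the end, for the whole second after the job is handed in: Cover open over 1.35 rad; tester gripped in the fingers, at rest, upright within 0.18 rad, touching neither box nor cover, its tip within 9 mm of the centre of the ringed button, holding it 1.2 to 5.2 mm down with 0.7 to 6 N through the last second (value of joint cover above 1.35 rad and value of joint contact_ringed between 0.0012 and 0.0052 m and distance between tester and ringed_top below 0.009 m and contact force between tester and terminal_ringed between 0.7 and 6 N and angle between tester's own z axis and vertical below 0.18 rad and height (world z) of tester_grip above 0.12 m and contact force between the fingers and tester above 2 N and contact force between the fingers and terminal_ringed below 0.2 N and contact force between tester and box below 0.3 N and linear speed of tester below 0.02 m/s); the arm keeps its last pose, push and grip.
It fails at once if the robot touches the cover or the box itself (contact force between any of the fingers, the arm and box above 0.5 N).
It fails at once if a plain terminal's button is pressed (value of joint any of contact_plain_a, contact_plain_b above 0.0015 m).
It fails at once if the ringed terminal is pressed hard (over 15 N) (contact force between tester and terminal_ringed above 15 N).
It fails at once if a bystander is moved more than 20 mm (distance of any of battery, tape_measure, tape_roll, carton from where it was at the start of the episode above 0.02 m).
It also fails if it takes over 58 s, if anything falls off the work surface, if the arm or the gripper's body presses on something with over 40 N, if the wrist force passes 120 N, or if a joint passes its speed limit or range.

ROBOT

A 6-joint arm with a two-finger parallel gripper is mounted at the origin on the work surface. World frame = base frame: x ahead of the robot, y to its left, z up, the work surface at z = 0. Lengths are in m, angles in degrees, forces in N, time in s.
With the tool pointing down it reaches from about 0.3 to 0.85 m from the base axis. Payload 4.2 kg.
Tool frame: the origin (TCP) lies midway between the tips of the shut fingers; the grasp point (between the pads) lies 19 mm behind it; z points along the fingers, y is the line along which they close (so a half turn about z gives the same grasp; the last joint's range is limited). The gripper opens to 91 mm and grips with 3 to 60 N. Pads are 32 mm wide; open, the fingers measure 118 mm over their backs; the gripper's body (76 mm by 178 mm) begins 60 mm behind the grasp point.
Start: joints at [-70.646, 18.312, 89.639, -0, 72.044, -1.146], TCP at [0.201, -0.539, 0.214] pointing down, gripper open.
Joint ranges: [-177.97, 177.97], [-48.28, 115.42], [12.27, 149.76], [-77.06, 257.06], [2.81, 150.46], [-146.56, 146.56]. Speed limits (degrees/s): [147.25, 147.25, 180, 180, 180, 180].

INTERFACE

Orientations are given as a 3x3 rotation matrix whose columns are the frame's x, y, z axes.
In Python, from rig import bot gives the robot as it stands.
- The arm moves only by the tool jog_arm, never from a script. Its argument "plan" is a list of rows, each an object of numbers: "jaw": the finger opening in mm, from 0 to 91.2; "tx", "ty", "tz": the shift along the tool's x, y, z in mm; "rx", "ry", "rz": the turn, a rotation vector about the tool's x, y, z in rad. In form: [{"jaw": .., "tx": .., "ty": .., "tz": .., "rx": .., "ry": .., "rz": ..}, ...]. A call has 1 to 5 rows; each row shifts and turns the commanded pose from where the row before left it, along the tool's axes as they then stand; what a row does not reach is not made up. A row lasts 1/8 s, in which the tool goes at most 62.5 mm and 10.7 degrees, less where a joint would pass 70% of its speed; a pose out of reach is approached as far as the arm can. A call is refused whole if a number of a shift passes 62.5 or a number of a turn 0.188, either way. A call with a gripper value outside its range is refused whole. The fingers move at their own pace and stop on an object; "force" is the grip in N (left out, the last holds). Time passes only in rows, so rows that do not move let the fingers close. It gives the time, the measured TCP pose, the force, the opening and the grip force at its end, in the units of the state.
- bot.read_state(): the state, without advancing time (a new reading comes with each control period).
- bot.capture(name): name is "scene" or "top" or "wrist"; returns a dict with "image" (480x640x3 uint8, red, green, blue), "fx", "fy", "cx", "cy" (pixels), "cam_to_world" (4x4, takes a point from camera to world coordinates). Camera axes: x right, y up, looking along -z (the intrinsics and any distortion apply to the point x, -y, -z); pixel columns grow to the right and rows downward; lengths in m; the calibration is good to about 2 mm. A picture is of the moment at which its call begins. There is no depth.
- bot.job_done(): hands the job in; it is judged then, once.
The state is a dict: "time": time; "joint_positions": joint angles; "joint_vel": joint speeds; "effort": joint torques, N m; "position": TCP position; "eef_rot": TCP orientation; "contact_force": force on the tool from outside, world axes, zero at the start; "ft_torque": the same for the moment, N m; "gripper_width": opening from 0.0 (shut) to 1.0 (fully open); "gripper_force": force on a finger pad.
Only numpy, scipy, OpenCV 4.12 (cv2) and the standard library are available. Lean on these libraries where they do the work, as an engineer would, in place of code of your own. Each camera call takes 0.05 s, during which the arm holds its last target. There are 200 camera calls.

## Working session

There is one attempt and no reset: what is moved stays moved. The work goes in short steps, Python scripts to look and compute and a tool call to move; the robot and the scene stay as the last step left them, time stands still between calls to the robot, and variables do not carry over. Pictures are saved under pics/ and viewed, at most 10 in all, crops included, and the job is handed in when it is done.

Besides the shell and the picture viewer there is one more tool, called after ">>>" by a JSON object that holds its "method" and its "body", one argument or row to a line. jog_arm: Moves the arm, as the interface text tells. Its arguments: {"type":"object","properties":{"plan":{"type":"array","items":{"type":"object","properties":{"jaw":{"type":"number"},"tx":{"type":"number"},"ty":{"type":"number"},"tz":{"type":"number"},"rx":{"type":"number"},"ry":{"type":"number"},"rz":{"type":"number"}}}},"force":{"type":"number"}},"required":["plan"]}

```bash
mkdir -p pics; ls; cat > h.py <<'E'
import numpy as np, cv2
from rig import bot
def cap(n,f):
    c=bot.capture(n); cv2.imwrite('pics/'+f,c['image'][:,:,::-1]); np.savez('pics/'+f+'.npz',**{k:np.array(v) for k,v in c.items()}); return c
def load(f): return dict(np.load('pics/'+f+'.npz'))
def ray(c,u,v):
    K=np.array([[c['fx'],0,c['cx']],[0,c['fy'],c['cy']],[0,0,1]],float)
    d=np.array([(u-c['cx'])/c['fx'],-(v-c['cy'])/c['fy'],-1]); T=c['cam_to_world']
    return T[:3,3],T[:3,:3]@d
def atz(c,u,v,z):
    o,d=ray(c,u,v); return o+d*(z-o[2])/d[2]
def proj(c,p):
    T=c['cam_to_world']; q=T[:3,:3].T@(np.array(p)-T[:3,3]); return np.array([c['cx']+c['fx']*q[0]/-q[2], c['cy']-c['fy']*q[1]/-q[2]])
E
python3 - <<'E'
from h import *
a=cap('top','top0.png');b=cap('scene','scene0.png')
for c in(a,b): print({k:v for k,v in c.items() if k!='image'})
print(bot.read_state())
E
```

```text
pics
{'fx': 560.5675861115179, 'fy': 560.5675861115179, 'cx': 308.1497630696777, 'cy': 248.3717044345016, 'cam_to_world': array([[ 0.02464992,  0.99480634, -0.09875586,  0.46833942],
       [-0.99958662,  0.02598891,  0.01229505,  0.0161551 ],
       [ 0.01479775,  0.09841196,  0.99503573,  1.57227442],
       [ 0.        ,  0.        ,  0.        ,  1.        ]])}
{'fx': 613.5233050629084, 'fy': 613.5233050629084, 'cx': 310.6113647498213, 'cy': 243.55553298226042, 'cam_to_world': array([[-0.17263286, -0.58683411,  0.79109015,  1.78312037],
       [ 0.98495602, -0.09655669,  0.14331238,  0.19860643],
       [-0.00771555,  0.80392943,  0.59467465,  0.9990853 ],
       [ 0.        ,  0.        ,  0.        ,  1.        ]])}
{'time': 0.1, 'joint_positions': array([-7.06460323e+01,  1.83458628e+01,  8.97001820e+01,  3.60721256e-04,
        7.20438775e+01, -1.14524737e+00]), 'joint_vel': array([ 0.02448539, -0.09702144, -0.15868615, -0.09511986, -0.07489964,
       -0.05782882]), 'effort': array([-3.13320697e-04, -4.13333809e+01, -2.32510650e+01,  7.28871161e-02,
        4.22409677e-02, -6.46351418e-05]), 'position': array([ 0.201218  , -0.53815107,  0.21322037]), 'eef_rot': array([[ 9.36677678e-01,  3.50192323e-01, -5.14466872e-04],
       [ 3.50192699e-01, -9.36676505e-01,  1.48273473e-03],
       [ 3.73532870e-05, -1.56900706e-03, -9.99998768e-01]]), 'contact_force': array([-0.19124159, -0.31027669, -0.6333691 ]), 'ft_torque': array([-0.00041401, -0.08608123, -0.01825643]), 'gripper_force': 0.0, 'gripper_width': 0.9967427378049892}
```

View pics/top0.png

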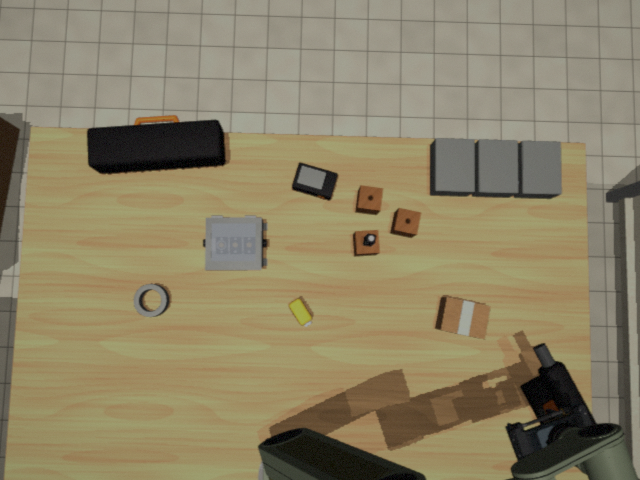

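View pics/scene0.png

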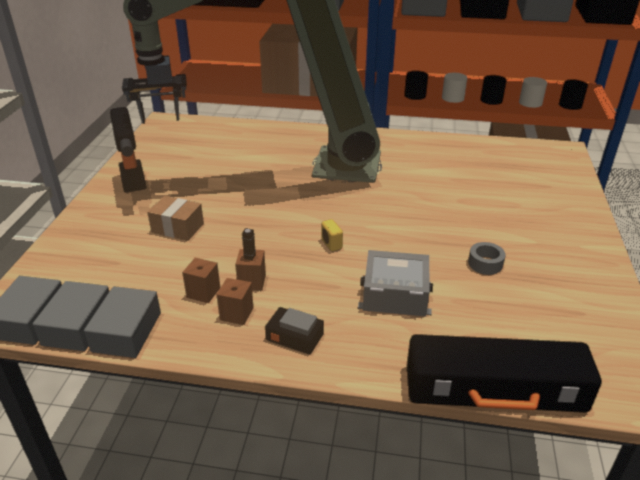

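The pictures show three wooden blocks. In top they are at (367,243), (405,222) and (370,198), and only the first, which is nearest the base, has a black handle in it. The box is at (235,243), with the robot side facing down in the image. I'll confirm with enlarged crops.

```bash
python3 - <<'E'
from h import *
i=cv2.imread('pics/top0.png'); 
a=cv2.resize(i[200:285,195:275],None,fx=5,fy=5,interpolation=cv2.INTER_CUBIC)
b=cv2.resize(i[200:285,345:425],None,fx=5,fy=5,interpolation=cv2.INTER_CUBIC)
cv2.imwrite('pics/crop1.png',np.hstack([a,b]))
c=load('top0.png')
for n,u,v,z in[('stand',367,243,.08),('s2',405,222,.08),('s3',370,198,.08),('box',235,243,.075),('tape',300,311,.05),('carton',463,317,.07),('batt',315,180,.06)]: 
  p=atz(c,u,v,z);print(n,p.round(3),np.hypot(*p[:2]).round(3))
E
```

```text
stand [ 0.635 -0.16   0.08 ] 0.655
s2 [ 0.695 -0.261  0.08 ] 0.742
s3 [ 0.758 -0.166  0.08 ] 0.776
box [0.626 0.194 0.075] 0.656
tape [0.449 0.015 0.05 ] 0.449
carton [ 0.444 -0.421  0.07 ] 0.612
batt [ 0.807 -0.017  0.06 ] 0.808
```

View pics/crop1.png

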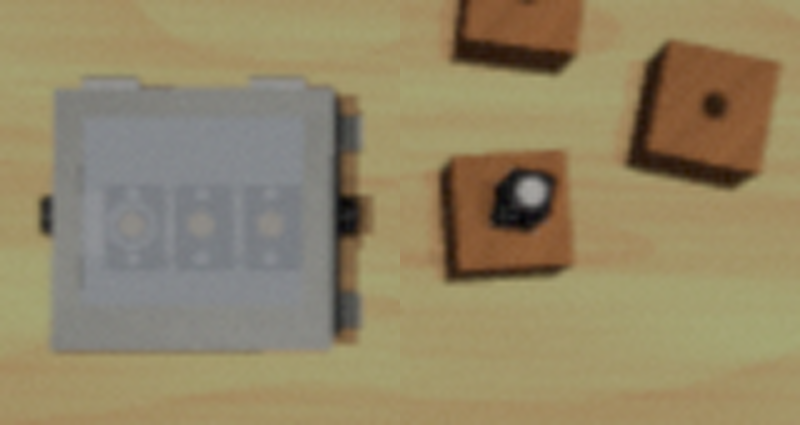

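Top crop: the stand at crop (510,215) holds the tester and the other two are empty, so it is the right one. The ringed terminal is the leftmost (+y), at crop (132,225).

```bash
python3 - <<'E'
from h import *
c=load('top0.png')
B=np.array([atz(c,195+u/5,200+v/5,.075) for u,v in[(52,351),(332,351),(336,88),(54,90)]])
S=np.array([atz(c,345+(u-400)/5,200+v/5,.08) for u,v in[(452,157),(568,151),(572,265),(452,275)]])
print(B.round(4),S.round(4),S.mean(0))
print('ring thru window',atz(c,195+132/5,200+225/5,.037),'mid',atz(c,195+200/5,200+225/5,.037), atz(c,195+270/5,200+225/5,.037))
print('pommel',atz(c,371,238,.158))
E
```

```text
[[0.5513 0.2702 0.075 ]
 [0.5551 0.121  0.075 ]
 [0.697  0.1235 0.075 ]
 [0.6919 0.2751 0.075 ]] [[ 0.6656 -0.1281  0.08  ]
 [ 0.6705 -0.1905  0.08  ]
 [ 0.609  -0.1934  0.08  ]
 [ 0.6019 -0.1291  0.08  ]] [ 0.63673966 -0.1602587   0.08      ]
ring thru window [0.62379437 0.23572677 0.037     ] mid [0.62477187 0.19843833 0.037     ] [0.62577886 0.1600251  0.037     ]
pommel [ 0.63939157 -0.16054691  0.158     ]
```

>>> {"method": "jog_arm", "body": {
  "plan": [
    {"jaw":70,"tx":54,"ty":-20},
    {"tx":54,"ty":-20},
    {"tx":54,"ty":-20},
    {"tx":54,"ty":-20},
    {"tx":54,"ty":-20}
  ]
}}

```text
validation failed for argument at $.pl...
```

>>> {"method": "jog_arm", "body": {
  "plan": [
    {"tx":54,"ty":-20},
    {"tx":54,"ty":-20},
    {"tx":54,"ty":-20},
    {"tx":44,"ty":-18},
    {"rz":0.18}
  ]
}}

```text
validation failed for argument at $.pl...
```

>>> {"method": "jog_arm", "body": {
  "plan": [
    {"rz":0.178},
    {"tx":0}
  ]
}}

```text
validation failed for argument at $.pl...
```

```bash
cat >> h.py <<'E'
def st():
    s=bot.read_state(); return s['position'],s['eef_rot'],s
def d(target):
    p,R,s=st(); print('tool delta mm',(R.T@(np.array(target)-p)*1000).round(1))
E
python3 - <<'E'
from h import *
c=cap('wrist','w1.png')
p,R,s=st();print(p,R.round(3),s['joint_positions'],s['gripper_width']);d([.637,-.16,.213])
print(c['cam_to_world'])
E
```

```text
[ 0.20123635 -0.53824792  0.21331883] [[ 0.937  0.35  -0.   ]
 [ 0.35  -0.937  0.001]
 [-0.    -0.001 -1.   ]] [-7.06461407e+01  1.83432002e+01  8.96895884e+01 -2.09568937e-03
  7.20420913e+01 -1.14617020e+00] 1.000597505571284
tool delta mm [ 540.6 -201.7    0.6]
[[ 0.35064958  0.90202256  0.2517939   0.27107293]
 [-0.936506    0.33807413  0.09307193 -0.51357506]
 [-0.00117202 -0.26844213  0.9632951   0.38376271]
 [ 0.          0.          0.          1.        ]]
```

View pics/w1.png

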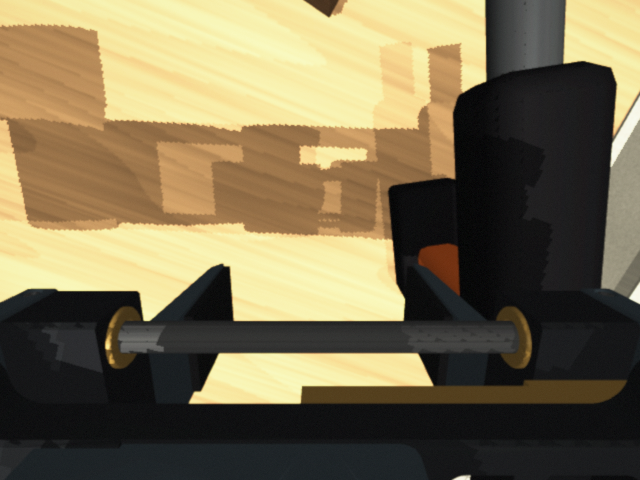

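The wrist view shows a tall drill (cols 390–615) just ahead of and beside the right finger. I'll go left and up first, then forward.

>>> {"method": "jog_arm", "body": {
  "plan": [
    {"jaw":91,"tx":0,"ty":-50,"tz":-20,"rx":0,"ry":0,"rz":0},
    {"jaw":91,"tx":0,"ty":-50,"tz":-20,"rx":0,"ry":0,"rz":0},
    {"jaw":91,"tx":0,"ty":-50,"tz":-20,"rx":0,"ry":0,"rz":0},
    {"jaw":91,"tx":54,"ty":-10,"tz":0,"rx":0,"ry":0,"rz":0},
    {"jaw":91,"tx":54,"ty":-10,"tz":0,"rx":0,"ry":0,"rz":0}
  ]
}}

```text
time: 0.78
position: [0.2433, -0.3407, 0.2745]
eef_rot: [[0.938, 0.348, 0.001], [0.348, -0.938, -0.002], [0.0, 0.002, -1.0]]
contact_force: [0.9, -0.3, 0.8]
gripper_width: 0.997
gripper_force: 0.0
```

>>> {"method": "jog_arm", "body": {
  "plan": [
    {"jaw":70,"tx":54,"ty":-10,"tz":0,"rx":0,"ry":0,"rz":0},
    {"jaw":70,"tx":54,"ty":-10,"tz":0,"rx":0,"ry":0,"rz":0},
    {"jaw":70,"tx":54,"ty":-10,"tz":0,"rx":0,"ry":0,"rz":0},
    {"jaw":70,"tx":54,"ty":-2,"tz":0,"rx":0,"ry":0,"rz":0},
    {"jaw":70,"tx":54,"ty":0,"tz":0,"rx":0,"ry":0,"rz":0}
  ]
}}

```text
time: 1.4
position: [0.4861, -0.2159, 0.2739]
eef_rot: [[0.936, 0.351, -0.0], [0.351, -0.936, -0.0], [-0.0, 0.0, -1.0]]
contact_force: [0.5, -1.0, 0.1]
gripper_width: 0.766
gripper_force: 0.0
```

>>> {"method": "jog_arm", "body": {
  "plan": [
    {"jaw":70,"tx":54,"ty":0,"tz":0,"rx":0,"ry":0,"rz":0},
    {"jaw":70,"tx":54,"ty":0,"tz":0,"rx":0,"ry":0,"rz":0},
    {"jaw":70,"tx":0,"ty":0,"tz":0,"rx":0,"ry":0,"rz":0.18},
    {"jaw":70,"tx":0,"ty":0,"tz":0,"rx":0,"ry":0,"rz":0.178},
    {"jaw":70,"tx":0,"ty":0,"tz":0,"rx":0,"ry":0,"rz":0}
  ]
}}

```text
time: 2.02
position: [0.5858, -0.179, 0.2734]
eef_rot: [[1.0, 0.002, -0.001], [0.002, -1.0, 0.0], [-0.001, -0.0, -1.0]]
contact_force: [0.3, -0.7, 0.4]
gripper_width: 0.762
gripper_force: 0.0
```

```bash
python3 - <<'E'
from h import *
c=cap('wrist','w2.png')
p,R,s=st();print(p,R.round(3),s['joint_positions'],s['gripper_width']);d([.637,-.16,.213])
print(c['cam_to_world'])
E
```

```text
[ 0.58573727 -0.17910367  0.27362284] [[ 1.     0.003 -0.001]
 [ 0.003 -1.     0.   ]
 [-0.001 -0.    -1.   ]] [-1.80774550e+01  2.01565100e+01  7.83449793e+01 -1.21904731e-03
  8.15357328e+01  7.17582328e+01] 0.7695411336200113
tool delta mm [ 51.4 -18.9  60.6]
[[ 2.61963102e-03  9.63076138e-01  2.69216436e-01  6.60524356e-01]
 [-9.99996526e-01  2.44390972e-03  9.87869781e-04 -1.80545485e-01]
 [ 2.93453150e-04 -2.69218088e-01  9.63079195e-01  4.43900498e-01]
 [ 0.00000000e+00  0.00000000e+00  0.00000000e+00  1.00000000e+00]]
```

View pics/w2.png

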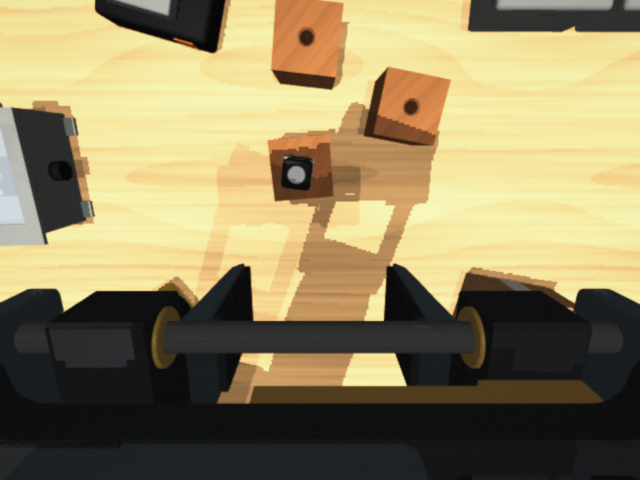

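```bash
python3 - <<'E'
from h import *
i=cv2.imread('pics/w2.png')[125:215,255:345]
cv2.imwrite('pics/c2.png',cv2.resize(i,None,fx=6,fy=6,interpolation=cv2.INTER_CUBIC))
c=load('w2.png'); print(atz(c,296,174,.158))
E
```

```text
[ 0.63836811 -0.16288942  0.158     ]
```

View pics/c2.png

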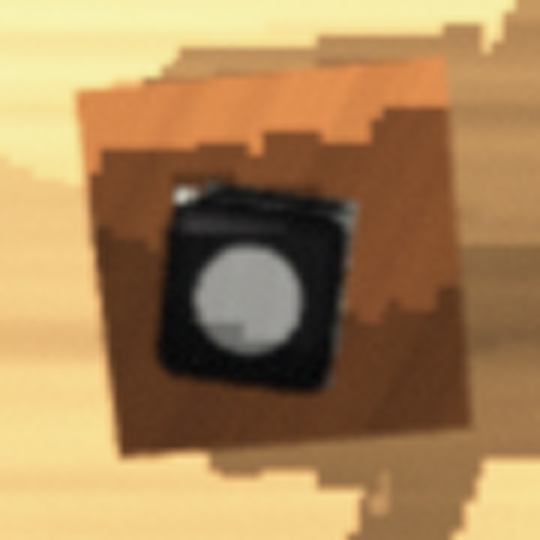

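The handle is turned about 6.5° clockwise, with its centre at (296,174), i.e. (0.638, -0.162). I'll align and descend.

>>> {"method": "jog_arm", "body": {
  "plan": [
    {"jaw":60,"tx":52,"ty":-17,"tz":0,"rx":0,"ry":0,"rz":0},
    {"jaw":60,"tx":0,"ty":0,"tz":0,"rx":0,"ry":0,"rz":0.115},
    {"jaw":60,"tx":0,"ty":0,"tz":60,"rx":0,"ry":0,"rz":0},
    {"jaw":60,"tx":0,"ty":0,"tz":60,"rx":0,"ry":0,"rz":0},
    {"jaw":60,"tx":0,"ty":0,"tz":50,"rx":0,"ry":0,"rz":0}
  ]
}}

```text
time: 2.7
position: [0.6369, -0.1621, 0.1018]
eef_rot: [[0.994, -0.112, -0.001], [-0.112, -0.994, 0.0], [-0.001, -0.0, -1.0]]
contact_force: [-0.6, 0.6, 0.9]
gripper_width: 0.661
gripper_force: 0.0
```

>>> {"method": "jog_arm", "body": {
  "plan": [
    {"jaw":60,"tx":0,"ty":0,"tz":4,"rx":0,"ry":0,"rz":0},
    {"jaw":15,"tx":0,"ty":0,"tz":0,"rx":0,"ry":0,"rz":0},
    {"jaw":15,"tx":0,"ty":0,"tz":0,"rx":0,"ry":0,"rz":0},
    {"jaw":15,"tx":0,"ty":0,"tz":0,"rx":0,"ry":0,"rz":0},
    {"jaw":15,"tx":0,"ty":0,"tz":0,"rx":0,"ry":0,"rz":0}
  ],
  "force": 45
}}

```text
time: 3.32
position: [0.6384, -0.1623, 0.1012]
eef_rot: [[0.993, -0.115, 0.002], [-0.115, -0.993, -0.0], [0.002, 0.0, -1.0]]
contact_force: [-0.3, 0.0, 2.3]
gripper_width: 0.262
gripper_force: 45.0
```

>>> {"method": "jog_arm", "body": {
  "plan": [
    {"jaw":15,"tx":0,"ty":0,"tz":-20,"rx":0,"ry":0,"rz":0},
    {"jaw":15,"tx":0,"ty":0,"tz":-40,"rx":0,"ry":0,"rz":0},
    {"jaw":15,"tx":0,"ty":0,"tz":-40,"rx":0,"ry":0,"rz":0},
    {"jaw":15,"tx":0,"ty":0,"tz":-20,"rx":0,"ry":0,"rz":0},
    {"jaw":15,"tx":0,"ty":0,"tz":0,"rx":0,"ry":0,"rz":0}
  ]
}}

```text
time: 3.95
position: [0.6387, -0.1624, 0.222]
eef_rot: [[0.993, -0.115, 0.004], [-0.115, -0.993, -0.001], [0.004, 0.001, -1.0]]
contact_force: [0.1, 0.7, -1.5]
gripper_width: 0.264
gripper_force: 45.0
```

>>> {"method": "jog_arm", "body": {
  "plan": [
    {"jaw":15,"tx":-30,"ty":-48,"tz":0,"rx":0,"ry":0,"rz":0},
    {"jaw":15,"tx":-30,"ty":-48,"tz":0,"rx":0,"ry":0,"rz":0},
    {"jaw":15,"tx":-30,"ty":-48,"tz":0,"rx":0,"ry":0,"rz":0},
    {"jaw":15,"tx":-30,"ty":-48,"tz":0,"rx":0,"ry":0,"rz":0},
    {"jaw":15,"tx":-30,"ty":-48,"tz":0,"rx":0,"ry":0,"rz":0}
  ]
}}

```text
time: 4.58
position: [0.5146, 0.0948, 0.2184]
eef_rot: [[0.993, -0.115, -0.002], [-0.115, -0.993, -0.0], [-0.002, 0.001, -1.0]]
contact_force: [0.8, 0.5, 0.2]
gripper_width: 0.259
gripper_force: 45.0
```

>>> {"method": "jog_arm", "body": {
  "plan": [
    {"jaw":15,"tx":-30,"ty":-48,"tz":0,"rx":0,"ry":0,"rz":0},
    {"jaw":15,"tx":-30,"ty":-48,"tz":0,"rx":0,"ry":0,"rz":0},
    {"jaw":15,"tx":0,"ty":0,"tz":0,"rx":0,"ry":0,"rz":-0.11},
    {"jaw":15,"tx":0,"ty":0,"tz":0,"rx":0,"ry":0,"rz":-0.11},
    {"jaw":15,"tx":0,"ty":0,"tz":0,"rx":0,"ry":0,"rz":0}
  ]
}}

```text
time: 5.2
position: [0.467, 0.1956, 0.2187]
eef_rot: [[0.995, 0.104, -0.002], [0.104, -0.995, -0.001], [-0.002, 0.001, -1.0]]
contact_force: [-0.3, -0.3, -0.6]
gripper_width: 0.261
gripper_force: 45.0
```

```bash
cat > plan.py <<'E'
from h import *
from scipy.spatial.transform import Rotation as Ro
L=.0962
def pose(tip,a,psi):
    a,psi=np.radians([a,psi]); z=np.array([np.cos(a)*np.cos(psi),np.cos(a)*np.sin(psi),-np.sin(a)])
    y=np.array([np.sin(psi),-np.cos(psi),0]); x=np.cross(y,z)
    return np.array(tip)-L*z, np.c_[x,y,z]
def rows(way,start=None):
    p,R=start or st()[:2]
    for w in way:
        q,S=pose(*w); t=R.T@(q-p)*1000; r=Ro.from_matrix(R.T@S).as_rotvec()
        print(t.round(1),r.round(3),'| n',np.linalg.norm(t).round(0),np.degrees(np.linalg.norm(r)).round(1)); p,R=q,S
E
python3 - <<'E'
from plan import *
p,R,s=st();print(p,'tip',p+L*R[:,2],s['joint_positions'],s['gripper_width'])
rows([((.47,.196,.12),a,5) for a in(80,70,60,50,40)])
E
```

```text
[0.46702809 0.19564761 0.21865963] tip [0.46681198 0.19555213 0.12245992] [ 2.14323376e+01  1.20129953e+01  9.77654061e+01 -6.26631097e-03
  7.03621886e+01  1.05471765e+02] 0.26064524549836815
[-13.7  -0.3   4. ] [-0.001  0.177  0.017] | n 14.0 10.2
[-16.7   0.    1.5] [0.    0.175 0.   ] | n 17.0 10.0
[-16.7  -0.    1.5] [-0.     0.175 -0.   ] | n 17.0 10.0
[-16.7   0.    1.5] [0.    0.175 0.   ] | n 17.0 10.0
[-16.7  -0.    1.5] [-0.     0.175  0.   ] | n 17.0 10.0
```

>>> {"method": "jog_arm", "body": {
  "plan": [
    {"jaw":15,"tx":-15,"ty":0,"tz":3,"rx":0,"ry":0.175,"rz":0},
    {"jaw":15,"tx":-16.7,"ty":0,"tz":1.5,"rx":0,"ry":0.175,"rz":0},
    {"jaw":15,"tx":-16.7,"ty":0,"tz":1.5,"rx":0,"ry":0.175,"rz":0},
    {"jaw":15,"tx":-16.7,"ty":0,"tz":1.5,"rx":0,"ry":0.175,"rz":0},
    {"jaw":15,"tx":-16.7,"ty":0,"tz":1.5,"rx":0,"ry":0.175,"rz":0}
  ]
}}

```text
time: 5.82
position: [0.4081, 0.1423, 0.2245]
eef_rot: [[0.687, 0.17, 0.706], [0.092, -0.985, 0.148], [0.721, -0.037, -0.692]]
contact_force: [2.8, -1.8, -0.0]
gripper_width: 0.26
gripper_force: 45.0
```

```bash
python3 - <<'E'
from plan import *
p,R,s=st();print(p,'tip',p+L*R[:,2],R.round(3),s['joint_positions'],s['gripper_width'])
rows([((.49,.196,.10),40,5),((.50,.196,.06),40,5),((.53,.196,.056),40,5),((.566,.196,.056),40,5)])
c=cap('scene','s2.png'); print(proj(c,p+L*R[:,2]),proj(c,(.553,.196,.07)))
i=c['image'][150:350,290:490,::-1]; cv2.imwrite('pics/c3.png',cv2.resize(i,None,fx=3,fy=3,interpolation=cv2.INTER_CUBIC))
E
```

```text
[0.40809039 0.14231213 0.22446735] tip [0.47602211 0.15657645 0.15786216] [[ 0.687  0.17   0.706]
 [ 0.092 -0.985  0.148]
 [ 0.721 -0.037 -0.692]] [ 25.02256879 -12.95926718 138.01811726 -45.20341828  13.3894146
 146.56207304] 0.2602872092301066
[-35.  -42.8  56.4] [-0.087  0.069  0.029] | n 79.0 6.6
[-24.2   0.9  33.3] [0. 0. 0.] | n 41.0 0.0
[16.1  2.6 25.5] [0. 0. 0.] | n 30.0 0.0
[23.1  3.1 27.5] [0. 0. 0.] | n 36.0 0.0
[386.58568037 205.7860034 ] [397.83882544 253.52248881]
```

View pics/c3.png

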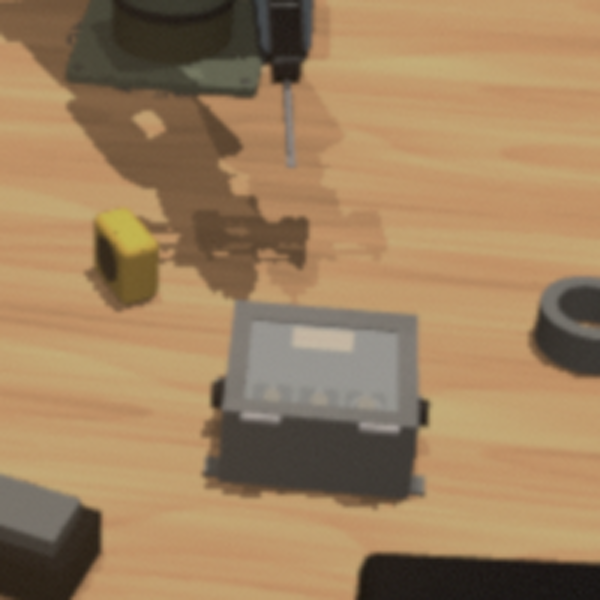

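Joint 6 hit its limit near the wrist singularity, because the tilt was too shallow this close in. I'll back off to a steeper, radially aligned pose.

```bash
python3 - <<'E'
from plan import *
rows([((.485,.16,.155),50,14),((.495,.165,.15),58,16),((.50,.17,.145),60,18)])
E
```

```text
[20.2 -5.9 11.3] [ 0.03  -0.106 -0.084] | n 24.0 7.9
[18.6 -0.7 11.8] [ 0.021 -0.14  -0.028] | n 22.0 8.2
[ 6.  -1.7  7.6] [ 0.018 -0.035 -0.03 ] | n 10.0 2.8
```

>>> {"method": "jog_arm", "body": {
  "plan": [
    {"jaw":15,"tx":20,"ty":-6,"tz":11,"rx":0.03,"ry":-0.106,"rz":-0.084},
    {"jaw":15,"tx":18.6,"ty":-0.7,"tz":11.8,"rx":0.021,"ry":-0.14,"rz":-0.028},
    {"jaw":15,"tx":6,"ty":-1.7,"tz":7.6,"rx":0.018,"ry":-0.035,"rz":-0.03},
    {"jaw":15,"tx":0,"ty":0,"tz":0,"rx":0,"ry":0,"rz":0}
  ]
}}

```text
time: 6.38
position: [0.4439, 0.1394, 0.2279]
eef_rot: [[0.779, 0.214, 0.589], [0.176, -0.977, 0.122], [0.602, 0.009, -0.798]]
contact_force: [-0.9, -0.1, -0.5]
gripper_width: 0.264
gripper_force: 45.0
```

```bash
python3 - <<'E'
from plan import *
p,R,s=st();print(p,'tip',p+L*R[:,2],R.round(3),s['joint_positions'],s['gripper_width'])
rows([((.50,.175,.12),56,18),((.51,.180,.08),54,18),((.52,.183,.058),52,18),((.54,.186,.056),50,18),((.562,.190,.056),50,18)])
E
```

```text
[0.44389743 0.13942459 0.22787301] tip [0.5006031  0.15118722 0.15105799] [[ 0.779  0.214  0.589]
 [ 0.176 -0.977  0.122]
 [ 0.602  0.009 -0.798]] [ 19.30730011  -8.14675603 128.13149994 -11.42472913  23.66231245
 105.74957264] 0.2636781152840756
[ -9.7 -17.7  27.7] [ 0.064 -0.052 -0.075] | n 34.0 6.4
[-16.6  -1.7  39.4] [-0.     0.035  0.   ] | n 43.0 2.0
[-7.8  0.2 24. ] [ 0.     0.035 -0.   ] | n 25.0 2.0
[11.1  3.3 13.9] [0.    0.035 0.   ] | n 18.0 2.0
[17.   3.  14.2] [0. 0. 0.] | n 22.0 0.0
```

>>> {"method": "jog_arm", "body": {
  "plan": [
    {"jaw":15,"tx":-10,"ty":-18,"tz":28,"rx":0.064,"ry":-0.052,"rz":-0.075},
    {"jaw":15,"tx":-16.6,"ty":-1.7,"tz":39.4,"rx":0,"ry":0.035,"rz":0},
    {"jaw":15,"tx":-7.8,"ty":0,"tz":24,"rx":0,"ry":0.035,"rz":0},
    {"jaw":15,"tx":0,"ty":0,"tz":0,"rx":0,"ry":0,"rz":0}
  ]
}}

```text
time: 6.88
position: [0.4597, 0.1649, 0.1312]
eef_rot: [[0.753, 0.312, 0.579], [0.248, -0.95, 0.189], [0.609, 0.001, -0.793]]
contact_force: [-0.3, -0.3, 0.2]
gripper_width: 0.26
gripper_force: 45.0
```

```bash
python3 - <<'E'
from plan import *
p,R,s=st();print(p,'tip',p+L*R[:,2],R.round(3),s['joint_positions'],s['gripper_width'])
rows([((.53,.187,.056),50,18),((.548,.190,.055),50,18),((.564,.192,.055),50,18)])
E
```

```text
[0.45974582 0.16490669 0.13117735] tip [0.51542413 0.18312905 0.05487327] [[ 0.753  0.312  0.579]
 [ 0.248 -0.95   0.189]
 [ 0.609  0.001 -0.793]] [ 18.57129815   3.16652776 136.40702293  -5.36935177   2.92395135
  95.63837461] 0.2601925856390011
[8.5 0.7 8.4] [-0.001  0.043  0.003] | n 12.0 2.5
[13.2  2.7 12.4] [0. 0. 0.] | n 18.0 0.0
[12.1  3.  10.2] [0. 0. 0.] | n 16.0 0.0
```

>>> {"method": "jog_arm", "body": {
  "plan": [
    {"jaw":15,"tx":10,"ty":1,"tz":10,"rx":0,"ry":0,"rz":0},
    {"jaw":15,"tx":13,"ty":2.5,"tz":11,"rx":0,"ry":0,"rz":0},
    {"jaw":15,"tx":12,"ty":3,"tz":9,"rx":0,"ry":0,"rz":0},
    {"jaw":15,"tx":0,"ty":0,"tz":0,"rx":0,"ry":0,"rz":0}
  ]
}}

```text
time: 7.38
position: [0.5092, 0.1744, 0.1343]
eef_rot: [[0.748, 0.312, 0.586], [0.246, -0.95, 0.192], [0.617, 0.001, -0.787]]
contact_force: [-0.4, -0.8, -3.3]
gripper_width: 0.263
gripper_force: 45.0
```

```bash
python3 - <<'E'
from plan import *
p,R,s=st();z=R[:,2];t=p+L*z;print('tip',t,'axis at z=.07:',t-z*(.07-t[2])/-z[2]*-1*-1, R.round(3),s['joint_positions'],s['contact_force'])
k=(.07-t[2])/z[2]; print(t+k*z)
E
```

```text
tip [0.56553944 0.19283131 0.05859492] axis at z=.07: [0.557049   0.19005282 0.07      ] [[ 0.748  0.312  0.586]
 [ 0.246 -0.95   0.192]
 [ 0.617  0.001 -0.787]] [ 17.40667609   7.13564111 131.34839329   7.2835885    3.4747796
  82.10862176] [-0.36173642 -0.7797379  -3.31239577]
[0.557049   0.19005282 0.07      ]
```

```bash
cat > arc.py <<'E'
from plan import *
H=np.array([.6945,.1975,.07])
def way(th,a,s,psi=18,r=2):
    t=np.radians(th); A=np.radians(a); E=H+[-.142*np.cos(t),-.004,.142*np.sin(t)]
    zx=np.array([np.cos(A),0,-np.sin(A)]); n=np.array([np.sin(A),0,np.cos(A)])
    return E+zx*s/1000-n*r/1000,a,psi
def theta_est(s=13,r=2):
    p,R,_=st(); 
    z=R[:,2]; t=p+L*z; ex=t-z*s/1000-H; return np.degrees(np.arctan2(ex[2],-ex[0])), np.hypot(ex[0],ex[2])
E
python3 - <<'E'
from arc import *
rows([way(th,53+.4*th,s) for th,s in[(6,14),(14,15),(22,16),(30,17),(38,18),(46,18),(54,18),(62,18),(70,18),(78,18)]])
E
```

```text
[  9.9  -2.6 -13.9] [-0.001 -0.061  0.003] | n 17.0 3.5
[ 18.3   1.  -13.2] [-0.    -0.056  0.   ] | n 23.0 3.2
[ 19.3   1.8 -12. ] [-0.    -0.056 -0.   ] | n 23.0 3.2
[ 20.1   2.6 -10.8] [-0.    -0.056  0.   ] | n 23.0 3.2
[20.9  3.3 -9.4] [-0.    -0.056 -0.   ] | n 23.0 3.2
[21.6  3.8 -9. ] [ 0.    -0.056  0.   ] | n 24.0 3.2
[22.2  4.4 -7.4] [ 0.    -0.056  0.   ] | n 24.0 3.2
[22.6  4.9 -5.9] [-0.    -0.056 -0.   ] | n 24.0 3.2
[22.9  5.3 -4.2] [ 0.    -0.056  0.   ] | n 24.0 3.2
[23.2  5.6 -2.5] [ 0.    -0.056 -0.   ] | n 24.0 3.2
```

>>> {"method": "jog_arm", "body": {
  "plan": [
    {"jaw":15,"tx":10,"ty":0,"tz":-13.5,"rx":0,"ry":-0.06,"rz":0},
    {"jaw":15,"tx":18.5,"ty":1,"tz":-13,"rx":0,"ry":-0.056,"rz":0},
    {"jaw":15,"tx":19.5,"ty":2,"tz":-12,"rx":0,"ry":-0.056,"rz":0},
    {"jaw":15,"tx":0,"ty":0,"tz":0,"rx":0,"ry":0,"rz":0}
  ]
}}

```text
time: 7.88
position: [0.5276, 0.1774, 0.1944]
eef_rot: [[0.836, 0.312, 0.452], [0.275, -0.95, 0.147], [0.475, 0.001, -0.88]]
contact_force: [-2.6, 0.2, 0.5]
gripper_width: 0.262
gripper_force: 45.0
```

```bash
python3 - <<'E'
from arc import *
p,R,s=st();z=R[:,2];t=p+L*z;print('tip',t,theta_est(),s['joint_positions'],s['contact_force'],'target',way(22,61.8,16))
c=cap('scene','s3.png'); i=c['image'][120:340,290:490,::-1]; a=cv2.resize(i,(400,440),interpolation=cv2.INTER_CUBIC)
cc=cap('wrist','w3.png'); b=cv2.resize(cc['image'][:,:,::-1],(400,300))
o=np.zeros((440,800,3),np.uint8); o[:,:400]=a;o[:300,400:]=b; cv2.imwrite('pics/c4.png',o)
rows([way(th,53+.4*th,s) for th,s in[(30,17),(38,18),(46,18),(54,18),(62,18)]])
E
```

```text
tip [0.57099263 0.19159276 0.1097215 ] (np.float64(21.576218090548075), np.float64(0.13912578740923356)) [ 17.14296257   5.32530977 116.24219744   0.86726238  30.0846527
  88.31987177] [-2.64042853  0.17682209  0.51523495] target (array([0.5686381 , 0.1935    , 0.10814818]), 61.8, 18)
[ 20.    0.  -11.3] [-0.    -0.057  0.004] | n 23.0 3.3
[20.9  3.3 -9.4] [-0.    -0.056 -0.   ] | n 23.0 3.2
[21.6  3.8 -9. ] [ 0.    -0.056  0.   ] | n 24.0 3.2
[22.2  4.4 -7.4] [ 0.    -0.056  0.   ] | n 24.0 3.2
[22.6  4.9 -5.9] [-0.    -0.056 -0.   ] | n 24.0 3.2
```

View pics/c4.png

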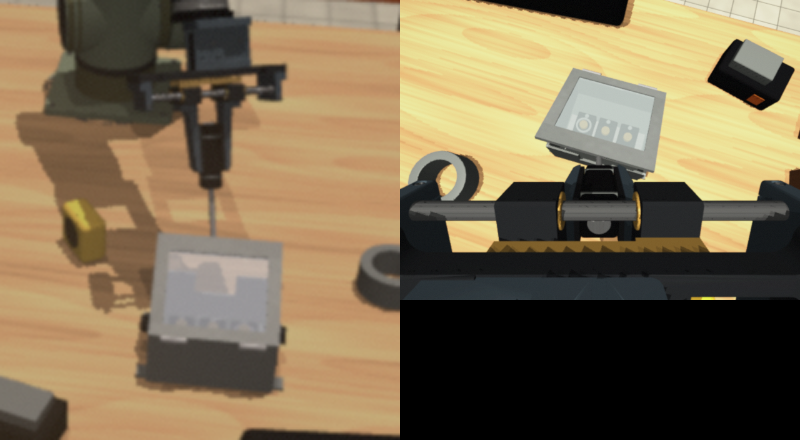

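The cover is riding on the blade at about 20°, with its front edge raised in both views. I'll continue along the arc.

>>> {"method": "jog_arm", "body": {
  "plan": [
    {"jaw":15,"tx":20,"ty":1,"tz":-11,"rx":0,"ry":-0.057,"rz":0},
    {"jaw":15,"tx":21,"ty":3,"tz":-9.5,"rx":0,"ry":-0.056,"rz":0},
    {"jaw":15,"tx":21.6,"ty":3.8,"tz":-9,"rx":0,"ry":-0.056,"rz":0},
    {"jaw":15,"tx":22,"ty":4.4,"tz":-7.4,"rx":0,"ry":-0.056,"rz":0},
    {"jaw":15,"tx":22.6,"ty":5,"tz":-6,"rx":0,"ry":-0.056,"rz":0}
  ]
}}

```text
time: 8.6
position: [0.6088, 0.1864, 0.2721]
eef_rot: [[0.93, 0.312, 0.194], [0.306, -0.95, 0.063], [0.204, 0.001, -0.979]]
contact_force: [-7.5, -0.1, 9.3]
gripper_width: 0.265
gripper_force: 45.0
```

```bash
python3 - <<'E'
from arc import *
p,R,s=st();z=R[:,2];t=p+L*z;print('tip',t,theta_est(18),s['joint_positions'],s['contact_force'],'target',way(62,77.8,18))
rows([way(th,min(53+.4*th,88),s,16) for th,s in[(69,18),(76,19),(83,20),(89,20),(95,20)]])
E
```

```text
tip [0.62750394 0.19241899 0.17792269] (np.float64(60.68593532665627), np.float64(0.14398025144349128)) [15.74498633 16.14095261 85.39529717  0.49437383 66.69098887 87.40448862] [-7.49163717 -0.0743945   9.34341065] target (array([0.62968405, 0.1935    , 0.17736242]), 77.8, 18)
[21.6  3.8 -3. ] [-0.006 -0.042  0.038] | n 22.0 3.2
[20.3  4.3 -1.5] [-0.    -0.049 -0.   ] | n 21.0 2.8
[20.4  4.5 -0.3] [ 0.    -0.049 -0.   ] | n 21.0 2.8
[16.7  3.9 -0.1] [-0.    -0.031 -0.   ] | n 17.0 1.8
[14.3  4.1  1. ] [0. 0. 0.] | n 15.0 0.0
```

>>> {"method": "jog_arm", "body": {
  "plan": [
    {"jaw":15,"tx":0,"ty":0,"tz":0,"rx":0,"ry":0,"rz":0}
  ]
}}

```text
time: 8.72
position: [0.6127, 0.1868, 0.2738]
eef_rot: [[0.928, 0.312, 0.203], [0.305, -0.95, 0.064], [0.213, 0.002, -0.977]]
contact_force: [-7.0, -1.1, 12.3]
gripper_width: 0.262
gripper_force: 45.0
```

```bash
python3 - <<'E'
from arc import *
p,R,s=st();z=R[:,2];t=p+L*z;print('tip',t,theta_est(18),s['contact_force'])
c=cap('scene','s4.png'); i=c['image'][90:340,290:490,::-1]; a=cv2.resize(i,(480,600),interpolation=cv2.INTER_CUBIC)
cv2.imwrite('pics/c5.png',a)
E
```

```text
tip [0.63224733 0.19297482 0.17983544] (np.float64(62.6497540787569), np.float64(0.14345857289767844)) [-6.95594004 -1.06245455 12.29705811]
```

View pics/c5.png

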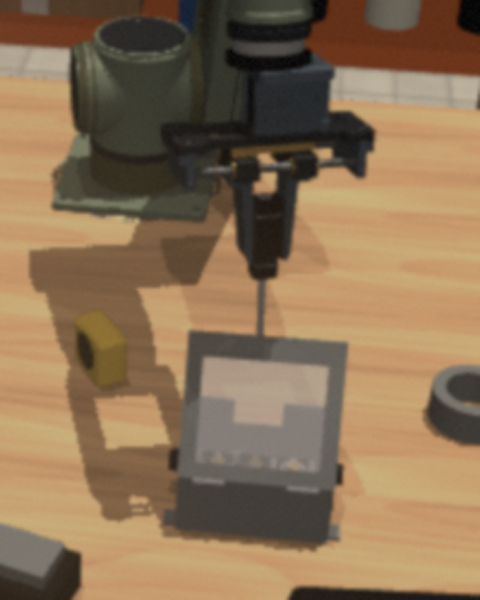

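```bash
python3 - <<'E'
from arc import *
c=load('s4.png')
for u,v in [(267,338),(188,333),(347,344)]:
  o,dd=ray(c,290+u/2.4,90+v/2.4)
  y={267:.195,188:.1975-.075,347:.1975+.075}[u]
  k=(y-o[1])/dd[1] if abs(dd[1])>.3 else None
  # intersect with circle radius .142 (top face edge: offset 5mm normal) in xz
  best=min(((abs(np.hypot(*(o+dd*q-H)[[0,2]])-.1421),q) for q in np.linspace(1.0,1.8,4000)))
  qs=[(round(np.degrees(np.arctan2((o+dd*q-H)[2],-(o+dd*q-H)[0])),1),(o+dd*q).round(3)) for q in np.linspace(1.0,2.2,6000) if abs(np.hypot(*(o+dd*q-H)[[0,2]])-.1421)<.0002]
  print(qs[:1],qs[-1:])
E
```

```text
[(np.float64(69.1), array([0.644, 0.199, 0.203]))] [(np.float64(40.9), array([0.587, 0.199, 0.163]))]
[(np.float64(72.4), array([0.651, 0.126, 0.206]))] [(np.float64(37.5), array([0.582, 0.121, 0.157]))]
[(np.float64(66.7), array([0.638, 0.273, 0.201]))] [(np.float64(43.5), array([0.591, 0.276, 0.168]))]
```

>>> {"method": "jog_arm", "body": {
  "plan": [
    {"jaw":15,"tx":0,"ty":0,"tz":-6,"rx":0,"ry":0,"rz":0},
    {"jaw":15,"tx":0,"ty":0,"tz":0,"rx":0,"ry":0,"rz":0}
  ]
}}

```text
time: 9.02
position: [0.6099, 0.1861, 0.2761]
eef_rot: [[0.929, 0.312, 0.199], [0.306, -0.95, 0.064], [0.209, 0.002, -0.978]]
contact_force: [0.7, 0.4, -1.0]
gripper_width: 0.259
gripper_force: 45.0
```

```bash
python3 - <<'E'
from arc import *
p,R,s=st();z=R[:,2];t=p+L*z;print('tip',t,theta_est(14),s['contact_force'],s['ft_torque'])
rows([way(th,min(53+.4*th,88),s,18) for th,s in[(69,13),(76,13),(83,14),(90,15),(97,16)]])
E
```

```text
tip [0.62907339 0.19222075 0.18201283] (np.float64(61.51104688893196), np.float64(0.14302110692115086)) [ 0.71948958  0.42481534 -0.98224552] [-0.05262629  0.10433429  0.00318478]
[20.1  3.5 -4.1] [ 0.001 -0.047  0.004] | n 21.0 2.7
[20.5  4.9 -2.6] [-0.    -0.049 -0.   ] | n 21.0 2.8
[20.5  5.1 -0.3] [ 0.    -0.049  0.   ] | n 21.0 2.8
[19.1  5.2  1. ] [ 0.    -0.031 -0.   ] | n 20.0 1.8
[16.4  5.4  2.6] [0. 0. 0.] | n 17.0 0.0
```

>>> {"method": "jog_arm", "body": {
  "plan": [
    {"jaw":15,"tx":20,"ty":3.5,"tz":-5,"rx":0,"ry":-0.047,"rz":0},
    {"jaw":15,"tx":20,"ty":5,"tz":-4,"rx":0,"ry":-0.048,"rz":0},
    {"jaw":15,"tx":20,"ty":5,"tz":-2,"rx":0,"ry":-0.048,"rz":0},
    {"jaw":15,"tx":0,"ty":0,"tz":0,"rx":0,"ry":0,"rz":0}
  ]
}}

```text
time: 9.52
position: [0.6698, 0.1914, 0.2945]
eef_rot: [[0.948, 0.312, 0.063], [0.312, -0.95, 0.019], [0.065, 0.002, -0.998]]
contact_force: [0.1, -0.9, -0.7]
gripper_width: 0.258
gripper_force: 45.0
```

```bash
python3 - <<'E'
from arc import *
p,R,s=st();z=R[:,2];t=p+L*z;print('tip',t,theta_est(14),s['contact_force'],s['joint_positions'])
rows([way(th,88,s,18) for th,s in[(90,15),(97,16),(101,16)]])
E
```

```text
tip [0.67583795 0.19319487 0.19846167] (np.float64(82.18822211177871), np.float64(0.14376579123782873)) [ 0.06852683 -0.85044205 -0.74135074] [14.95066335 25.95391684 66.49813735  0.10641059 83.79579627 86.75576774]
[19.2  5.2  2.6] [ 0.002 -0.031  0.003] | n 20.0 1.8
[16.4  5.4  2.6] [0. 0. 0.] | n 17.0 0.0
[9.3 3.  1.9] [0. 0. 0.] | n 10.0 0.0
```

>>> {"method": "jog_arm", "body": {
  "plan": [
    {"jaw":15,"tx":19,"ty":5,"tz":2,"rx":0,"ry":-0.03,"rz":0},
    {"jaw":15,"tx":16,"ty":5,"tz":2.5,"rx":0,"ry":0,"rz":0},
    {"jaw":15,"tx":9,"ty":3,"tz":2,"rx":0,"ry":0,"rz":0},
    {"jaw":15,"tx":0,"ty":0,"tz":0,"rx":0,"ry":0,"rz":0}
  ]
}}

```text
time: 10.02
position: [0.7141, 0.1926, 0.2914]
eef_rot: [[0.949, 0.312, 0.034], [0.312, -0.95, 0.009], [0.036, 0.002, -0.999]]
contact_force: [0.1, 0.9, -0.5]
gripper_width: 0.257
gripper_force: 45.0
```

```bash
python3 - <<'E'
from arc import *
p,R,s=st();z=R[:,2];t=p+L*z;print(p,R.round(3),'tip',t,theta_est(14),s['contact_force'],s['joint_positions'])
c=cap('scene','s5.png'); i=c['image'][90:340,290:490,::-1]; a=cv2.resize(i,(400,500),interpolation=cv2.INTER_CUBIC)
cc=cap('top','t5.png'); b=cv2.resize(cc['image'][190:290,190:270,::-1],(400,500),interpolation=cv2.INTER_CUBIC)
cv2.imwrite('pics/c6.png',np.hstack([a,b]))
E
```

```text
[0.71411202 0.19255184 0.29144367] [[ 0.949  0.312  0.034]
 [ 0.312 -0.95   0.009]
 [ 0.036  0.002 -0.999]] tip [0.7174147  0.1934609  0.19530467] (np.float64(99.14911595005728), np.float64(0.14109077149940052)) [ 0.05678391  0.8639286  -0.48077114] [1.41797929e+01 3.16091566e+01 5.73209892e+01 4.30805193e-02
 8.90296815e+01 8.59778756e+01]
```

View pics/c6.png

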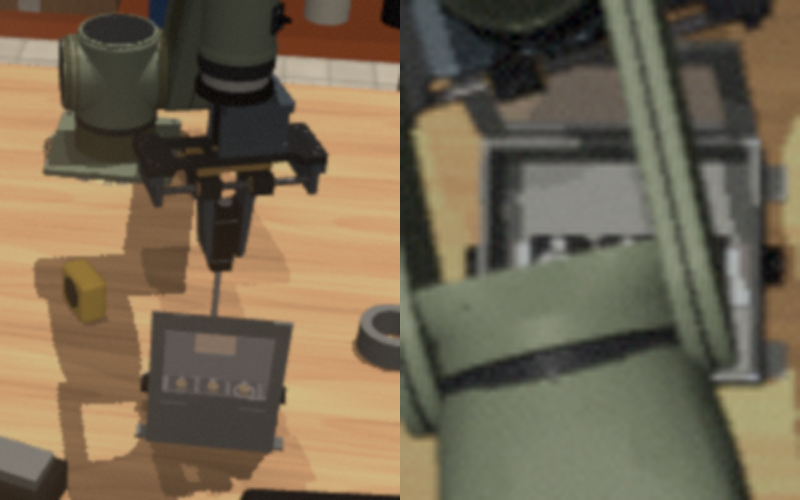

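The cover leans back past upright: its top edge is behind the hinge in the top view, and the terminals are exposed. Next I'll retreat the tester and set it vertical above the ringed terminal.

```bash
python3 - <<'E'
from arc import *
rows([((.68,.20,.197),89,18),((.64,.22,.19),90,18),((.6245,.236,.15),90,12),((.6245,.236,.11),90,6),((.6245,.236,.085),90,6)])
E
```

```text
[-31.4 -17.5  -2.1] [ 0.002 -0.019  0.004] | n 36.0 1.1
[-30.3 -31.4   6.5] [ 0.    -0.017 -0.   ] | n 44.0 1.0
[ -9.8 -20.   40. ] [-0.     0.     0.105] | n 46.0 6.0
[-0.  0. 40.] [-0.    -0.     0.105] | n 40.0 6.0
[-0.  0. 25.] [0. 0. 0.] | n 25.0 0.0
```

>>> {"method": "jog_arm", "body": {
  "plan": [
    {"jaw":15,"tx":-31,"ty":-17,"tz":-2,"rx":0,"ry":-0.019,"rz":0},
    {"jaw":15,"tx":-30,"ty":-31,"tz":6,"rx":0,"ry":-0.017,"rz":0},
    {"jaw":15,"tx":-10,"ty":-20,"tz":20,"rx":0,"ry":0,"rz":0.105},
    {"jaw":15,"tx":0,"ty":0,"tz":30,"rx":0,"ry":0,"rz":0.105},
    {"jaw":15,"tx":0,"ty":0,"tz":0,"rx":0,"ry":0,"rz":0}
  ]
}}

```text
time: 10.75
position: [0.6238, 0.2348, 0.2346]
eef_rot: [[0.994, 0.11, -0.004], [0.109, -0.994, -0.003], [-0.004, 0.003, -1.0]]
contact_force: [-0.6, 1.0, 0.2]
gripper_width: 0.258
gripper_force: 45.0
```

```bash
python3 - <<'E'
from arc import *
p,R,s=st();z=R[:,2];t=p+L*z;print(p,R.round(3),'tip',t,s['contact_force'],s['joint_positions'])
c=cap('scene','s6.png'); print('tip px scene',(proj(c,t)-[330,150])*[5,5],'btn',(proj(c,(.6245,.236,.037))-[330,150])*5)
i=c['image'][150:270,330:450,::-1]; a=cv2.resize(i,(600,600),interpolation=cv2.INTER_CUBIC)
cv2.imwrite('pics/c7.png',a)
cc=cap('wrist','w6.png'); cap('top','t6.png'); print('wrist',proj(cc,t),proj(cc,(.6245,.236,.037)))
E
```

```text
[0.6237732  0.23479241 0.23463043] [[ 0.994  0.11  -0.004]
 [ 0.109 -0.994 -0.003]
 [-0.004  0.003 -1.   ]] tip [0.62342731 0.23449486 0.13843151] [-0.61182586  1.01024234  0.15213129] [ 1.96871141e+01  2.63198638e+01  7.41364492e+01 -9.90274014e-02
  7.97973673e+01  1.03418103e+02]
tip px scene [424.7566942  499.70721277] btn [408.21791994 668.67022149]
wrist [316.14335808 244.65168525] [315.15628494 217.85960851]
```

View pics/c7.png

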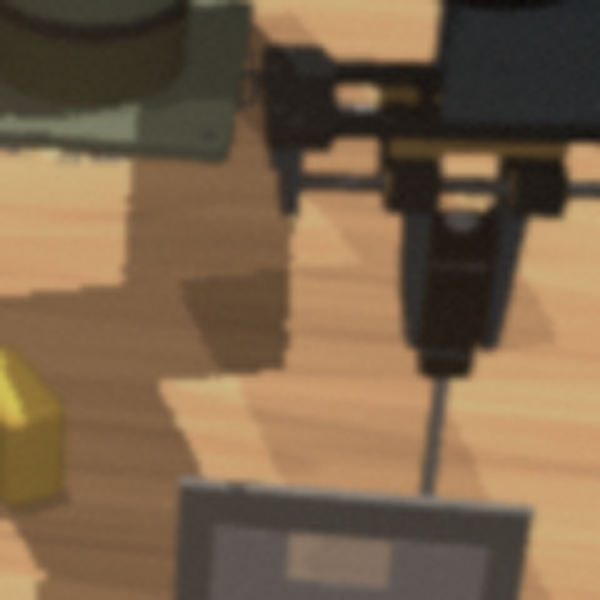

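That was my last picture; I've viewed 11, one over the limit. From here I'll use numbers only. In the last crop the shank enters at (443,378) and the tip is near (430,495), against a predicted (425,500).

```bash
python3 - <<'E'
from arc import *
c=load('s6.png'); p,R,s=st(); z=R[:,2]; t=p+L*z
for h in(.153,.075,.0): print(h,(proj(c,t-h*z)-[330,150])*5)
rows([((.6242,.236,.09),90,6),((.6242,.236,.06),90,6),((.6242,.236,.044),90,6)])
E
```

```text
0.153 [459.82240711 215.54417983]
0.075 [442.27192187 364.25594364]
0.0 [426.47355473 498.12136158]
[-2.3 -1.1 51.9] [ 0.001 -0.003  0.004] | n 52.0 0.3
[-0.  0. 30.] [0. 0. 0.] | n 30.0 0.0
[-0.  0. 16.] [0. 0. 0.] | n 16.0 0.0
```

Matches the pommel at (460,215), so there is no slip in the grip. I'll descend and then press gently.

>>> {"method": "jog_arm", "body": {
  "plan": [
    {"jaw":15,"tx":0.5,"ty":-1.2,"tz":48,"rx":0,"ry":0,"rz":0},
    {"jaw":15,"tx":0,"ty":0,"tz":30,"rx":0,"ry":0,"rz":0},
    {"jaw":15,"tx":0,"ty":0,"tz":14,"rx":0,"ry":0,"rz":0},
    {"jaw":15,"tx":0,"ty":0,"tz":0,"rx":0,"ry":0,"rz":0},
    {"jaw":15,"tx":0,"ty":0,"tz":0,"rx":0,"ry":0,"rz":0}
  ]
}}

```text
time: 11.52
position: [0.6274, 0.2366, 0.1464]
eef_rot: [[0.994, 0.108, 0.004], [0.108, -0.994, -0.0], [0.004, 0.001, -1.0]]
contact_force: [-0.7, 0.1, 0.3]
gripper_width: 0.263
gripper_force: 45.0
```

```bash
python3 - <<'E'
from arc import *
p,R,s=st();z=R[:,2];t=p+L*z;print(R[:,2],'tip',t,s['contact_force'])
E
```

```text
[ 4.23999700e-03 -1.02453780e-04 -9.99991006e-01] tip [0.62785378 0.23658672 0.05024894] [-0.72924034  0.1397064   0.26778257]
```

```bash
cat > avg.py <<'E'
from arc import *
A=[];F=[]
for k in range(8):
    bot.capture('top'); p,R,s=st(); A.append(p+L*R[:,2]); F.append(s['contact_force'])
print('tip',np.mean(A,0).round(4),np.std(A,0).round(4),'F',np.mean(F,0).round(2),np.std(F,0).round(2), R[:,2].round(3), s['time'],s['gripper_width'])
E
python3 avg.py
```

```text
tip [0.627  0.2364 0.0494] [0.0005 0.0001 0.0006] F [-0.08  0.01 -0.8 ] [0.33 0.45 0.42] [ 0.001 -0.001 -1.   ] 11.925 0.26187552891046795
```

>>> {"method": "jog_arm", "body": {
  "plan": [
    {"jaw":15,"tx":-2.5,"ty":0,"tz":4,"rx":0,"ry":0,"rz":0},
    {"jaw":15,"tx":0,"ty":0,"tz":4,"rx":0,"ry":0,"rz":0},
    {"jaw":15,"tx":0,"ty":0,"tz":2,"rx":0,"ry":0,"rz":0},
    {"jaw":15,"tx":0,"ty":0,"tz":0,"rx":0,"ry":0,"rz":0}
  ]
}}

```text
time: 12.42
position: [0.6236, 0.2359, 0.1341]
eef_rot: [[0.994, 0.108, 0.0], [0.108, -0.994, -0.002], [0.0, 0.002, -1.0]]
contact_force: [-0.1, 0.4, -1.2]
gripper_width: 0.259
gripper_force: 45.0
```

```bash
python3 avg.py
```

```text
tip [0.6239 0.2359 0.0383] [0.     0.     0.0001] F [ 0.27  0.09 -0.8 ] [0.43 0.57 0.41] [ 0.001 -0.001 -1.   ] 12.825 0.260570985914636
```

>>> {"method": "jog_arm", "body": {
  "plan": [
    {"jaw":15,"tx":0,"ty":0,"tz":1.5,"rx":0,"ry":0,"rz":0},
    {"jaw":15,"tx":0,"ty":0,"tz":1,"rx":0,"ry":0,"rz":0},
    {"jaw":15,"tx":0,"ty":0,"tz":0,"rx":0,"ry":0,"rz":0}
  ]
}}

```text
time: 13.2
position: [0.6238, 0.236, 0.1321]
eef_rot: [[0.994, 0.108, 0.001], [0.108, -0.994, -0.001], [0.001, 0.001, -1.0]]
contact_force: [-0.1, -0.8, 0.5]
gripper_width: 0.259
gripper_force: 45.0
```

```bash
python3 avg.py
```

```text
tip [0.6239 0.2359 0.0359] [0. 0. 0.] F [ 0.05 -0.29  0.59] [0.53 0.48 0.33] [ 0.001 -0.001 -1.   ] 13.6 0.25760522093276883
```

>>> {"method": "jog_arm", "body": {
  "plan": [
    {"jaw":15,"tx":0,"ty":0,"tz":1.2,"rx":0,"ry":0,"rz":0},
    {"jaw":15,"tx":0,"ty":0,"tz":1,"rx":0,"ry":0,"rz":0},
    {"jaw":15,"tx":0,"ty":0,"tz":0,"rx":0,"ry":0,"rz":0},
    {"jaw":15,"tx":0,"ty":0,"tz":0,"rx":0,"ry":0,"rz":0}
  ]
}}

```text
time: 14.1
position: [0.6238, 0.236, 0.1299]
eef_rot: [[0.994, 0.108, 0.001], [0.108, -0.994, -0.001], [0.001, 0.001, -1.0]]
contact_force: [0.0, -0.6, 2.2]
gripper_width: 0.262
gripper_force: 45.0
```

```bash
python3 avg.py; python3 avg.py
```

```text
tip [0.6239 0.2359 0.0336] [0. 0. 0.] F [0.07 0.3  1.64] [0.37 0.4  0.39] [ 0.001 -0.001 -1.   ] 14.5 0.2614423483873027
tip [0.6239 0.2359 0.0336] [0. 0. 0.] F [0.17 0.   1.59] [0.41 0.49 0.33] [ 0.001 -0.001 -1.   ] 14.9 0.26041421139100746
```

```bash
python3 -c "
from rig import bot
print(bot.job_done())"
```

```text
the job is handed in; nothing more can be done
None
```

I've handed the job in; no verdict came back. By my readings the cover stands open past upright, and the upright tester holds the ringed button about 3.4 mm down at about 2.4 N. I viewed 11 pictures, one over the limit of 10.

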